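# Clear the heel tray, then run the jig board out to its line and hold it

## Robot

A 7-joint arm with a two-finger parallel gripper is mounted at the origin on the work surface. World frame = base frame: x ahead of the robot, y to its left, z up, the work surface at z = 0. Lengths are in m, angles in rad, forces in N, time in s.
With the tool pointing down it reaches from about 0.35 to 0.9 m from the base axis. Payload 7.2 kg.
Tool frame: the origin (TCP) lies at the very end of the fingers, on their centre line; the grasp point (between the pads) lies robot.hold_point_z behind it (robot.hold_point_z is the distance from the TCP to the grasp point, in m); z points along the fingers, y is the line along which they close (so a half turn about z gives the same grasp; the last joint's range is limited). The gripper opens to 85 mm and grips with 20 to 120 N. Pads are 22 mm wide; open, the fingers measure 114 mm over their backs; the gripper's body (76 mm by 85 mm) begins 54 mm behind the grasp point. The pads swing forward as they close: fully open they stand 13 mm farther back than shut.
Start: joints at [1.08, 0.411, -0.013, 1.596, 0.006, 1.134, -0.082], TCP at [0.256, -0.57, 0.194] pointing down, gripper open.
Joint ranges: [-2.95, 2.95], [-0.29, 1.99], [-1.47, 1.44], [0.14, 2.54], [-1.03, 4.17], [0.13, 1.85], [-2.86, 2.86]. Speed limits (rad/s): [2.39, 2.39, 3.01, 3.01, 3.14, 3.14, 3.14].

## Interface

Orientations are given as a 3x3 rotation matrix whose columns are the frame's x, y, z axes.
In Python, from station import telemetry, imaging, sign_off, finder, robot gives the robot as it stands.
- The arm moves only by the tool move_arm, never from a script. Its argument "targets" is a list that holds one entry, the list of rows, each a list of 6 numbers: the shift along the tool's x, y, z each as a share of 0.1 m, from -1 to 1, then the turn, a rotation vector about the tool's x, y, z each as a share of 30 degrees, from -1 to 1. In form: [[[tx, ty, tz, rx, ry, rz], ...]]. A call has 1 to 5 rows; each row shifts and turns the commanded pose from where the row before left it, along the tool's axes as they then stand; what a row does not reach is not made up. A row lasts 1/8 s, in which the tool goes at most 62.5 mm and 10.7 degrees, less where a joint would pass 70% of its speed; a pose out of reach is approached as far as the arm can. A call with a number of a shift or a turn outside -1 to 1 is refused whole. A call with a gripper value outside its range is refused whole. "gripper" is the gripper's target within -1 to 1 (shut at 1, half-way at 0, fully open at -1), set as the call begins (left out, the last holds). The fingers move at their own pace and stop on an object; "force" is the grip in N (left out, the last holds). Time passes only in rows, so rows that do not move let the fingers close. It gives the time, the measured TCP pose, the force, the opening and the grip force at its end, in the units of the state.
- telemetry.get_state(): the state, without advancing time (a new reading comes with each control period).
- imaging.capture(name): name is "side" or "top"; returns a dict with "frame" (480x640x3 uint8, blue, green, red), "intrinsics" (3x3 intrinsics, pixels), "pose" (4x4, takes a point from camera to world coordinates). Camera axes: x right, y down, z forward; pixel columns grow to the right and rows downward; lengths in m; the calibration is good to about 2 mm. A picture is of the moment at which its call begins. There is no depth.
- sign_off(): hands the job in; it is judged then, once.
Trained networks look in a picture, given as the dict that the camera call returned (one of the last four; its "shot" number tells which), for a name from the list of things; names that differ only in an ending like _2 or _b are one class to them, and where a whole thing is asked for, a point or a joint stands for the part that bears it (a point fixed in the world has none). Each returns a list of dicts, best first, with "conf" (0 to 1); they miss things now and then, are a little off and sometimes report something else, mostly with a low value. They report only what shows in the picture. A call takes as long as a camera call. They do not tell look-alikes from the thing itself.
- finder.find_in(picture, label): "rect" ([left, top, width, height] in pixels, round what is visible of it).
- finder.regions_of(picture, label): "region" (480x640 bool, what is visible of it) and "rect" ([left, top, width, height] in pixels, round what is visible of it).
The state is a dict: "time_s": time; "qpos": joint angles; "qvel": joint speeds; "tau": joint torques, N m; "tool_pos": TCP position; "eef_rot": TCP orientation; "wrist_force": force on the tool from outside, world axes, zero at the start; "moment": the same for the moment, N m; "width": opening from 0.0 (shut) to 1.0 (fully open); "gripper_force": force on a finger pad.
Only numpy, scipy, OpenCV 4.12 (cv2) and the standard library are available. Lean on these libraries where they do the work, as an engineer would, in place of code of your own. Each camera call takes 0.05 s, during which the arm holds its last target. There are 200 camera calls.

## Task

First take the two finished dark-brown heels out of the buffing machine's catch tray and lay both on the floor of the blue tote without dropping them. Then slide the jig board with the next pair of heels along its guides, out over the emptied tray, until the red line across the board is flush with the outer edge of the steel feed table. The board would tip into the tray there, so finish still holding its tail handle, with the board flat on the table, and leave everything else where it is.

Things in the scene. Friction and masses are not known exactly. Their poses are not given: they have to be found in the camera images.
- heel_a_mid (a point): finished block heel, dark brown stacked lifts on a 6 mm black foot, about 70 g: 44 wide (x), 50 long (y; flat breast at -y, round back at +y), 34 high, straight sides. It stands upright in the catch tray at any yaw. This point is its centre, 17 mm above its foot; z up. Grip it across the 44 mm width, from above
- heel_b_mid (a point): the other heel: finished block heel, dark brown stacked lifts on a 6 mm black foot, about 70 g: 44 wide (x), 50 long (y; flat breast at -y, round back at +y), 34 high, straight sides. It stands upright in the catch tray at any yaw. This point is its centre, 17 mm above its foot; z up. Grip it across the 44 mm width, from above
- tote: open blue plastic tote fixed on the bench: 280 (its x) by 190 (its y), 75 high, walls and floor 4 mm. Origin: centre of its underside; its inner floor is 4 mm above
- tray_in (a point): centre of the inner floor of the buffing machine's aluminium catch tray (floor 3 mm above the bench): inside 294 (x) by 244 (y), walls 3 mm thick, 35 mm high above the bench; y points away from the feed table. The machine is fixed; its blue brush roller in a cream hood (310 mm high) stands beyond the tray, from 200 mm past this point along y
- table_edge (a point): middle of the top outer edge of the machine's steel feed table, 90 mm above the bench; y points level outward (the way the board slides, over the tray), x along the edge, z up. The table is 136 wide and reaches 250 mm back from the edge; two guide rails 10 mm high, 106 mm apart, run along y on it
- jig_mark (a point): middle of the 4 mm wide red line across the top of the loose plywood jig board (300 long, y outward; 100 wide; 12 thick; 0.56 to 0.91 kg), flat between the guide rails, 3 mm play a side. Line to outer end 130 mm; there two tan heels are fixed in a steel nest (top 52 mm above the underside). It balances 42 mm outward of the line, and overhangs the edge 15 to 40 mm at the start
- jig_handle (a point): middle of the steel bar handle on the jig board's tail, 142 mm behind the red line (along -y), 28 mm from the tail end: round bar 12 mm thick, 80 mm long across the board (x) on two end posts, its axis 36 mm above the board's top (138 mm above the bench). Pinch it from above, fingers closing along y
- wax_tin: bystander: flat blue round tin, 88 across, 24 high; origin under its centre
- compound_bar: bystander: brown bar of buffing compound in a pale wrapper, 52 by 120 by 45 high; origin under its centre, long axis y
- brush: bystander: wooden hand brush with dark bristles down, 58 by 150 by 49 high; origin under its centre, long axis y
- polish_jar: bystander: brown round jar with a steel lid, 60 across, 62 high; origin under its centre
- ink: bystander: dark round bottle with black cap, 52 across, 115 high; origin under its centre
Mind the look-alikes: they are no part of the job. Leave any purple look-alike of the part that bears heel_b_mid alone. Leave any white look-alike of the part that bears heel_a_mid alone.

How it is judged:
On the way, in this order (a step that is already met when the one before it is completed fails the run):
1. both finished heels lie still in the tote, let go (x of heel_a_mid in the frame of tote between -0.13 and 0.13 m and y of heel_a_mid in the frame of tote between -0.086 and 0.086 m and z of heel_a_mid in the frame of tote between 0.004 and 0.044 m and x of heel_b_mid in the frame of tote between -0.13 and 0.13 m and y of heel_b_mid in the frame of tote between -0.086 and 0.086 m and z of heel_b_mid in the frame of tote between 0.004 and 0.044 m and contact force between the fingers and heel_a below 0.1 N and linear speed of each of heel_a, heel_b below 0.03 m/s and contact force between the fingers and heel_b below 0.1 N), for 0.2 s.
2. the board's red line is at the table's outer edge, the board flat on the table and held (y of jig_mark in the frame of table_edge between -0.005 and 0.005 m and z of jig_mark in the frame of table_edge between 0.007 and 0.017 m and angle between jig's own z axis and vertical below 0.035 rad and contact force between the fingers and jig above 1 N and linear speed of jig below 0.02 m/s), for 0.3 s.
At the end, for the whole second after the job is handed in: Both finished heels lie still on the tote's floor, untouched. The middle of the red line is within 5 mm of the feed table's outer edge, the board lies flat on the table (tilt under 0.035 rad, line within 5 mm of its height when resting), it is still, and the fingers hold it with more than 1 N (all of step 1 and all of step 2); the arm keeps its last pose, push and grip.
It fails at once if the one heel is let fall (faster than 0.8 m/s with no finger on it, a drop of more than about 33 mm) (linear speed of heel_a above 0.8 m/s and contact force between the fingers and heel_a below 0.01 N).
It fails at once if the other heel is let fall (faster than 0.8 m/s with no finger on it, a drop of more than about 33 mm) (linear speed of heel_b above 0.8 m/s and contact force between the fingers and heel_b below 0.01 N).
It fails at once if the board tips (more than 0.12 rad) (angle between jig's own z axis and vertical above 0.12 rad).
It fails at once if the board is slid out (more than 30 mm) before both heels are in the tote (distance of jig_mark from where it was at the start of the episode above 0.03 m and not (x of heel_a_mid in the frame of tote between -0.13 and 0.13 m and y of heel_a_mid in the frame of tote between -0.086 and 0.086 m and z of heel_a_mid in the frame of tote between 0.004 and 0.044 m and x of heel_b_mid in the frame of tote between -0.13 and 0.13 m and y of heel_b_mid in the frame of tote between -0.086 and 0.086 m and z of heel_b_mid in the frame of tote between 0.004 and 0.044 m)).
It fails at once if a bystander is pushed more than 30 mm from its place (distance of any of wax_tin, compound_bar, brush, polish_jar, ink from where it was at the start of the episode above 0.03 m).
It also fails if it takes over 72 s, if anything falls off the work surface, if the arm or the gripper's body presses on something with over 40 N, if the wrist force passes 120 N, or if a joint passes its speed limit or range.

## Working session

There is one attempt and no reset: what is moved stays moved. The work goes in short steps, Python scripts to look and compute and a tool call to move; the robot and the scene stay as the last step left them, time stands still between calls to the robot, and variables do not carry over. Pictures are saved under pics/ and viewed, at most 10 in all, crops included, and the job is handed in when it is done.

Besides the shell and the picture viewer there is one more tool, called after "Emit:" as name(argument=value, ...) on one line, values as JSON. move_arm: Moves the arm, as the interface text tells. Shift numbers are shares of 0.1 m and turn numbers shares of 30 degrees, none past 1 either way. Its arguments: {"type":"object","properties":{"targets":{"type":"array","items":{"type":"array","items":{"type":"array","items":{"type":"number"}}}},"gripper":{"type":"number"},"force":{"type":"number"}},"required":["targets"]}

```bash
mkdir -p pics; ls
cat > shot.py <<'E'
import cv2,sys,numpy as np
from station import telemetry, imaging, finder, robot
E
python3 - <<'E'
from shot import *
print(robot.hold_point_z)
s=telemetry.get_state();print(s['time_s'],s['tool_pos'],np.round(s['eef_rot'],3).tolist())
for n in ('top','side'):
    p=imaging.capture(n);cv2.imwrite(f'pics/{n}0.png',p['frame'])
    print(n,np.round(p['intrinsics'],1).tolist(),np.round(p['pose'],4).tolist())
    for l in ('heel_a_mid','tote','jig_mark','jig_handle','wax_tin'):
        print(l,[(np.round(d['conf'],2),np.round(d['rect']).tolist()) for d in finder.find_in(p,l)[:5]])
E
```

```text
pics
0.0187
0.0 [ 0.25614375 -0.56947313  0.19284706] [[0.912, 0.41, -0.001], [0.41, -0.912, 0.001], [-0.0, -0.002, -1.0]]
top [[548.3, 0.0, 318.3], [0.0, 548.3, 248.2], [0.0, 0.0, 1.0]] [[-0.0126, -0.9805, 0.1959, 0.2618], [-0.9998, 0.0093, -0.0178, 0.0594], [0.0157, -0.1961, -0.9805, 1.4393], [0.0, 0.0, 0.0, 1.0]]
heel_a_mid [(np.float64(0.81), [125.0, 316.0, 26.0, 23.0]), (np.float64(0.56), [239.0, 261.0, 23.0, 22.0])]
tote []
jig_mark [(np.float64(0.82), [294.0, 204.0, 121.0, 49.0])]
jig_handle [(np.float64(0.74), [294.0, 205.0, 122.0, 50.0]), (np.float64(0.37), [315.0, 179.0, 59.0, 27.0])]
wax_tin []
side [[447.3, 0.0, 320.0], [0.0, 447.3, 239.7], [0.0, 0.0, 1.0]] [[-0.7974, -0.3222, 0.5102, -0.0984], [-0.6032, 0.4476, -0.6602, 0.8591], [-0.0156, -0.8342, -0.5513, 0.7877], [0.0, 0.0, 0.0, 1.0]]
heel_a_mid [(np.float64(0.94), [284.0, 293.0, 24.0, 23.0]), (np.float64(0.72), [242.0, 393.0, 31.0, 34.0])]
tote [(np.float64(0.74), [369.0, 179.0, 103.0, 64.0])]
jig_mark [(np.float64(0.59), [285.0, 190.0, 80.0, 66.0])]
jig_handle [(np.float64(0.88), [282.0, 191.0, 82.0, 60.0])]
wax_tin [(np.float64(0.91), [369.0, 260.0, 34.0, 26.0])]
```

View pics/top0.png

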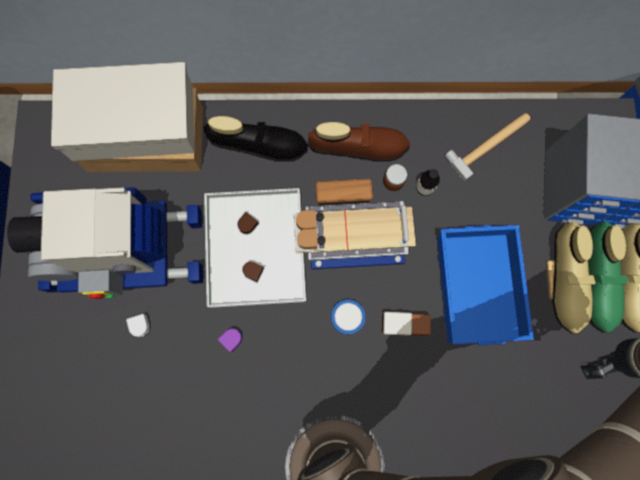

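View pics/side0.png

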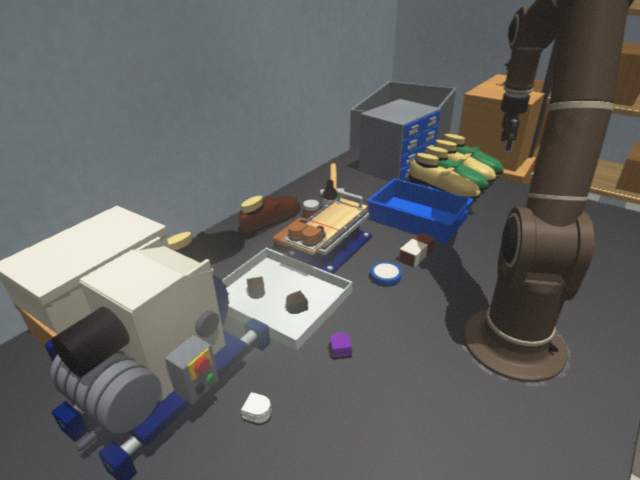

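The top view shows dark heels at (247,222) and (253,271) in the tray, the red line at (347,230), the handle near (405,230) and the tote at (487,284). The purple and white look-alikes lie outside the tray. The side view agrees.

```bash
cat >> shot.py <<'E'
def proj(p,X):
    T=p['pose'];c=(np.asarray(X)-T[:3,3])@T[:3,:3];u=c@p['intrinsics'].T;return u[...,:2]/u[...,2:]
def ray(p,uv,z):
    T=p['pose'];d=T[:3,:3]@np.linalg.solve(p['intrinsics'],[uv[0],uv[1],1.]);o=T[:3,3];return o+d*(z-o[2])/d[2]
def rect(p,x0,y0,w,h,z,mmpp=1.):
    "rectified: col grows with -y from y0, row with -x from x0"
    W,H=int(w*1000/mmpp),int(h*1000/mmpp)
    dst=np.float32([[0,0],[W,0],[W,H],[0,H]])
    src=np.float32(proj(p,[[x0,y0,z],[x0,y0-w,z],[x0-h,y0-w,z],[x0-h,y0,z]]))
    return cv2.warpPerspective(p['frame'],cv2.getPerspectiveTransform(src,dst),(W,H),flags=cv2.INTER_CUBIC)
def heel(x,y,a,z0=.003):
    t=np.linspace(0,np.pi,15)
    f=np.r_[[[-.022,-.025],[.022,-.025]],np.c_[.022*np.cos(t),.003+.022*np.sin(t)]]
    c,s=np.cos(a),np.sin(a);f=f@np.array([[c,s],[-s,c]])+[x,y]
    return np.r_[np.c_[f,np.full(len(f),z0)],np.c_[f,np.full(len(f),z0+.034)]]
E
cat > m.py <<'E'
from shot import *
from scipy.optimize import minimize
t=imaging.capture('top');s=imaging.capture('side')
for z,uv in [(.02,(247,222)),(.02,(253,271)),(.102,(347,230)),(.138,(405,230)),(.075,(441,227)),(.075,(520,226)),(.075,(532,341)),(.075,(447,345))]: print(uv,ray(t,uv,z).round(3))
K=4
def masks(p,x,y):
    c=proj(p,[x,y,.02]);o=(c-24).astype(int)
    im=cv2.resize(p['frame'][o[1]:o[1]+48,o[0]:o[0]+48],None,fx=K,fy=K,interpolation=cv2.INTER_CUBIC)
    return o,(im.max(2)<105)
for uv in [(247,222),(253,271)]:
    x,y,_=ray(t,uv,.02);M=[(p,)+masks(p,x,y) for p in (t,s)]
    def cost(v):
        r=0
        for p,o,m in M:
            q=(proj(p,heel(v[0],v[1],v[2]))-o+.5)*K-.5
            h=cv2.convexHull(np.float32(q));c=np.zeros(m.shape,np.uint8);cv2.fillConvexPoly(c,np.int32(np.round(h*16)),1,shift=4)
            c=c>0;r+=1-(c&m).sum()/(c|m).sum()
        return r
    rs=[minimize(cost,[x,y,a],method='Nelder-Mead',options=dict(initial_simplex=[[x,y,a],[x+.01,y,a],[x,y+.01,a],[x,y,a+.4]])) for a in np.arange(0,6.28,.52)]
    rs.sort(key=lambda r:r.fun)
    for r in rs[:3]: print(r.x.round(4),np.degrees(r.x[2]).round(1)%360,round(r.fun,3))
a=cv2.resize(rect(t,.42,.12,.36,.22,.102,1),None,fx=2,fy=2)
c=rect(t,.37,.36,.28,.28,.037,1);d=rect(s,.37,.36,.28,.28,.037,1)
b=np.zeros((280,720,3),np.uint8);b[:,:280]=c;b[:,280:560]=d
cv2.imwrite('pics/z1.png',a);cv2.imwrite('pics/z2.png',b)
cv2.imwrite('pics/z.png',cv2.resize(np.vstack([cv2.resize(a,(720,440)),]),(720,440)))
cv2.imwrite('pics/j.png',np.vstack([a[:300],b]))
E
python3 m.py
```

```text
(247, 222) [0.618 0.222 0.02 ]
(253, 271) [0.486 0.205 0.02 ]
(347, 230) [ 0.575 -0.037  0.102]
(405, 230) [ 0.565 -0.177  0.138]
(441, 227) [ 0.587 -0.281  0.075]
(520, 226) [ 0.588 -0.485  0.075]
(532, 341) [ 0.296 -0.49   0.075]
(447, 345) [ 0.289 -0.279  0.075]
[0.6146 0.224  7.1001] 46.80000000000001 0.95
[0.6141 0.2255 0.8118] 46.5 0.951
[0.6145 0.2247 0.8167] 46.8 0.952
[ 0.4875  0.2084 -0.699 ] 320.0 0.42
[0.4884 0.2084 5.6355] 322.9 0.421
[0.4879 0.2081 5.6311] 322.6 0.422
```

View pics/j.png

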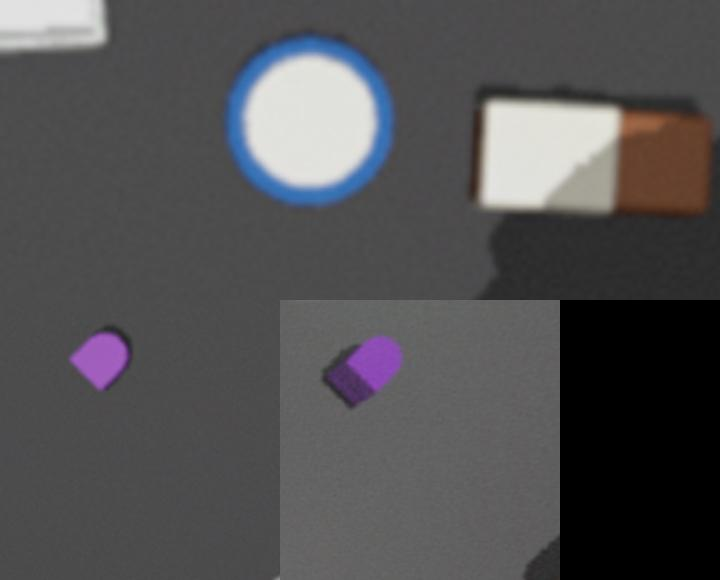

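My crop used the wrong x range and shows only the purple look-alike, the wax tin and the compound bar. I'll recrop around x≈0.6.

```bash
sed -i 's/^a=.*/a=cv2.resize(rect(t,.65,.12,.36,.15,.102,1),None,fx=2,fy=2)/; s/rect(\([ts]\),.37,.36,.28,.28,.037,1)/rect(\1,.68,.34,.28,.28,.037,1)/g' m.py
# keep only blobs near centre
sed -i "s/    return o,(im.max(2)<105)/    m=(im.max(2)<(105 if p is t else 125)).astype(np.uint8);n,l,st,_=cv2.connectedComponentsWithStats(m);k=l[80:112,80:112];k=np.bincount(k[k>0]).argmax();print(st[k]);return o,l==k/" m.py
python3 m.py
```

```text
(247, 222) [0.618 0.222 0.02 ]
(253, 271) [0.486 0.205 0.02 ]
(347, 230) [ 0.575 -0.037  0.102]
(405, 230) [ 0.565 -0.177  0.138]
(441, 227) [ 0.587 -0.281  0.075]
(520, 226) [ 0.588 -0.485  0.075]
(532, 341) [ 0.296 -0.49   0.075]
(447, 345) [ 0.289 -0.279  0.075]
[  61   63   81   85 4433]
[  66   66   67   84 4618]
[0.6133 0.2254 0.8537] 48.9 0.378
[0.6132 0.2258 0.8409] 48.2 0.38
[0.6136 0.2254 0.8223] 47.1 0.381
[  61   64   82   79 4237]
[  57   57   86   90 5952]
[0.4881 0.2099 5.7446] 329.1 0.357
[0.4877 0.2094 5.6771] 325.3 0.357
[0.4881 0.2093 5.7094] 327.1 0.357
```

View pics/j.png

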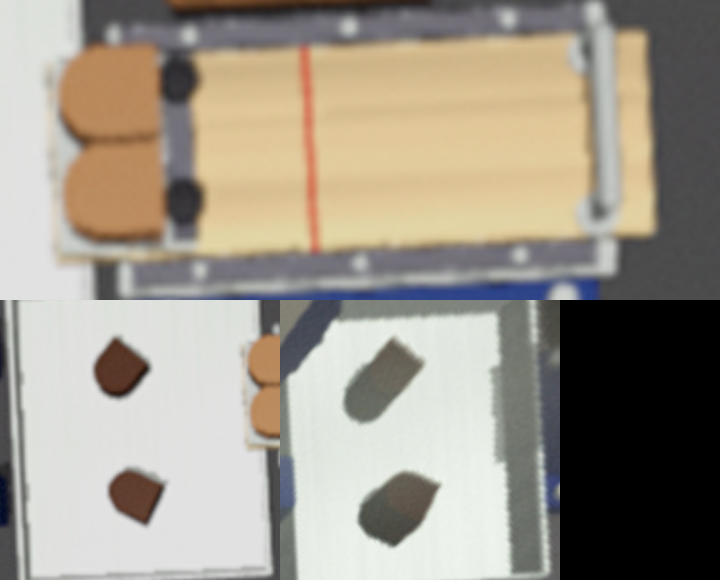

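Tray heels: A is at about (0.613, 0.225) with yaw 48°, B at about (0.488, 0.208) with yaw -28°. The crop also shows the red line, the handle bar and the table end near the tray edge. Next I'll write a small row planner.

```bash
cat > plan.py <<'E'
"plan.py x y z yaw_deg [xyz in m; yaw of tool y] -> rows; '-' keeps the present value"
import sys,numpy as np
from scipy.spatial.transform import Rotation as Ro
from station import telemetry
s=telemetry.get_state();p=np.array(s['tool_pos']);R=np.array(s['eef_rot'])
print('t',round(s['time_s'],2),'pos',p.round(4),'yaw',np.degrees(np.arctan2(R[1,1],R[0,1])).round(1),'w',round(float(s['width']),3),'gf',s['gripper_force'],'F',np.round(s['wrist_force'],1),'q',np.round(s['qpos'],2))
a=sys.argv[1:]; step=float(a[4]) if len(a)>4 else .06
for k in range(0,1 if a else 0):
    t=np.array([p[i] if a[i]=='-' else float(a[i]) for i in range(3)])
    yw=np.arctan2(R[1,1],R[0,1]) if a[3]=='-' else np.radians(float(a[3]))
    y=np.array([np.cos(yw),np.sin(yw),0]);z=np.array([0,0,-1.]);T=np.c_[np.cross(y,z),y,z]
    rv=Ro.from_matrix(R.T@T).as_rotvec()
    n=max(1,int(np.ceil(max(np.linalg.norm(t-p)/step,np.degrees(np.linalg.norm(rv))/10.5))))
    for i in range(n):
        d=R.T@(t-p)/(n); r=rv/n
        Ri=R@Ro.from_rotvec(rv*i/n).as_matrix()
        print(i,(np.r_[Ri.T@(t-p)/n/.1,np.degrees(r)/30]).round(3).tolist())
E
python3 plan.py .613 .225 .22 48
```

```text
t 0.8 pos [ 0.2565 -0.57    0.1937] yaw -65.8 w 1.003 gf 0.0 F [ 0.2 -0.7 -0.7] q [ 1.08  0.41 -0.01  1.6   0.01  1.13 -0.08]
0 [0.434, -0.386, -0.018, 0.0, 0.0, -0.253]
1 [0.481, -0.325, -0.018, 0.0, 0.0, -0.253]
2 [0.52, -0.259, -0.018, 0.0, 0.0, -0.253]
3 [0.55, -0.188, -0.018, 0.0, 0.0, -0.253]
4 [0.57, -0.114, -0.018, 0.0, 0.0, -0.253]
5 [0.58, -0.037, -0.018, 0.0, 0.0, -0.253]
6 [0.58, 0.039, -0.018, 0.0, 0.0, -0.253]
7 [0.569, 0.116, -0.018, 0.0, 0.0, -0.253]
8 [0.549, 0.19, -0.018, 0.0, 0.0, -0.253]
9 [0.519, 0.26, -0.018, 0.0, 0.0, -0.253]
10 [0.48, 0.327, -0.018, 0.0, 0.0, -0.253]
11 [0.433, 0.387, -0.018, 0.0, 0.0, -0.253]
12 [0.378, 0.441, -0.018, 0.0, 0.0, -0.253]
13 [0.316, 0.487, -0.018, 0.0, 0.0, -0.253]
14 [0.249, 0.525, -0.018, 0.0, 0.0, -0.253]
```

Emit:
move_arm(targets=[[[0.43,-0.39,-0.02,0,0,-0.25],[0.48,-0.33,-0.02,0,0,-0.25],[0.52,-0.26,-0.02,0,0,-0.25],[0.55,-0.19,-0.02,0,0,-0.25],[0.57,-0.11,-0.02,0,0,-0.25]]], gripper=-1)

```text
time_s: 1.42
tool_pos: [0.3758, -0.303, 0.2041]
eef_rot: [[0.47, 0.883, 0.001], [0.883, -0.47, -0.001], [-0.0, 0.001, -1.0]]
wrist_force: [1.3, -1.3, -0.6]
width: 1.006
gripper_force: 0.0
```

Emit:
move_arm(targets=[[[0.58,-0.04,-0.02,0,0,-0.25],[0.58,0.04,-0.02,0,0,-0.25],[0.57,0.12,-0.02,0,0,-0.25],[0.55,0.19,-0.02,0,0,-0.25],[0.52,0.26,-0.02,0,0,-0.25]]])

```text
time_s: 2.05
tool_pos: [0.4978, -0.0391, 0.2142]
eef_rot: [[-0.164, 0.986, 0.001], [0.986, 0.164, -0.001], [-0.001, 0.001, -1.0]]
wrist_force: [0.7, -1.3, -0.6]
width: 1.003
gripper_force: 0.0
```

Emit:
move_arm(targets=[[[0.48,0.33,-0.02,0,0,-0.25],[0.43,0.39,-0.02,0,0,-0.25],[0.38,0.44,-0.02,0,0,-0.25],[0.32,0.49,-0.02,0,0,-0.25],[0.25,0.52,-0.02,0,0,-0.25]]])

```text
time_s: 2.68
tool_pos: [0.6217, 0.2239, 0.2238]
eef_rot: [[-0.73, 0.683, 0.0], [0.683, 0.73, -0.0], [-0.0, 0.0, -1.0]]
wrist_force: [0.2, -0.5, 0.7]
width: 0.998
gripper_force: 0.0
```

```bash
python3 plan.py .612 .225 .09 48
```

```text
t 2.67 pos [0.6217 0.2239 0.2238] yaw 46.9 w 0.998 gf 0.0 F [ 0.2 -0.5  0.7] q [ 0.04  0.55 -0.71  1.43  0.36  1.3   0.13]
0 [0.026, -0.019, 0.446, 0.0, 0.0, -0.012]
1 [0.027, -0.019, 0.446, 0.0, 0.0, -0.012]
2 [0.027, -0.019, 0.446, 0.0, 0.0, -0.012]
```

Emit:
move_arm(targets=[[[0.04,-0.03,0.5,0,0,-0.02],[0.04,-0.03,0.5,0,0,-0.02],[0,0,0.5,0,0,0],[0,0,0.45,0,0,0],[0,0,0.2,0,0,0]]])

```text
time_s: 3.3
tool_pos: [0.6095, 0.2226, 0.006]
eef_rot: [[-0.742, 0.67, -0.003], [0.67, 0.742, -0.002], [0.002, -0.003, -1.0]]
wrist_force: [-0.1, -0.1, 0.2]
width: 0.998
gripper_force: 0.0
```

Emit:
move_arm(targets=[[[0,0,0.02,0,0,0],[0,0,0,0,0,0],[0,0,0,0,0,0],[0,0,0,0,0,0],[0,0,0,0,0,0]]], gripper=1, force=40)

```text
time_s: 3.92
tool_pos: [0.6112, 0.2235, 0.0073]
eef_rot: [[-0.742, 0.67, 0.001], [0.67, 0.742, 0.0], [-0.001, 0.001, -1.0]]
wrist_force: [0.5, -0.6, -0.2]
width: -0.004
gripper_force: 0.0
```

The gripper shut fully and missed the heel, so I'm taking another look.

Run:
```python
from shot import *
t=imaging.capture('top');s=imaging.capture('side')
print(proj(s,[[.611,.2235,.0073]]),proj(t,[[.611,.2235,.0073]]))
c=s['frame'][200:380,190:390];d=t['frame'][170:330,180:340]
b=np.zeros((540,800,3),np.uint8)
b[:540,:400]=cv2.resize(c,(600,540))[:, :400];b[:400,400:]=cv2.resize(d,(400,400))
cv2.imwrite('pics/g1.png',b)
```

```text
[[257.16974546 290.58726874]] [[247.10242074 225.81490415]]
```

View pics/g1.png

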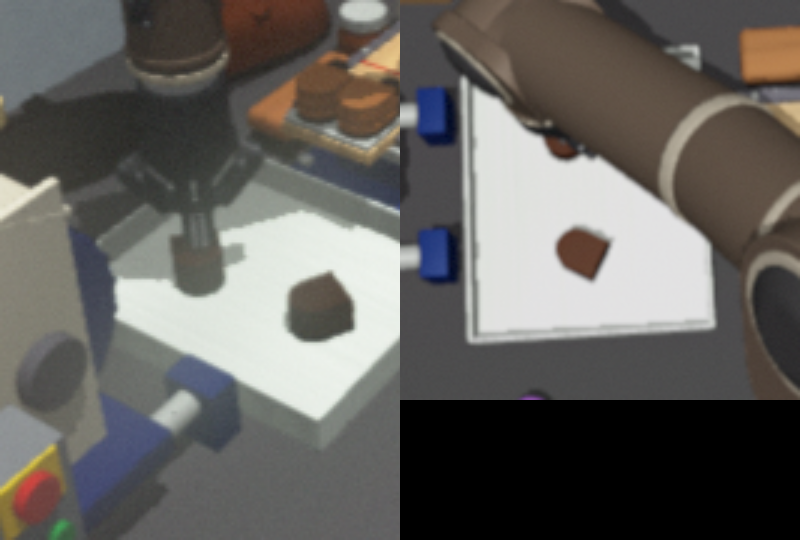

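The crop shows the fingers shut at the heel's far side, near crop pixel (200,240). Heel A is still upright with its base near (197,292). I'll lift clear and refit it.

Emit:
move_arm(targets=[[[0,0,-0.2,0,0,0],[0,0,-0.4,0,0,0],[0.3,0,-0.5,0,0,0],[0.5,0,-0.35,0,0,0],[0.5,0,-0.3,0,0,0]]])

```text
time_s: 4.65
tool_pos: [0.5136, 0.3119, 0.1849]
eef_rot: [[-0.742, 0.67, 0.002], [0.67, 0.742, 0.001], [-0.001, 0.002, -1.0]]
wrist_force: [0.4, -0.5, -0.6]
width: -0.0
gripper_force: 0.0
```

Run:
```python
from shot import *
t=imaging.capture('top');s=imaging.capture('side')
for p in (t,s): print([(round(d['conf'],2),np.round(d['rect']).tolist()) for d in finder.find_in(p,'heel_a_mid')])
for q in ([.613,.225,.02],[.488,.208,.02]): print(proj(t,q),proj(s,q))
c=s['frame'][230:350,220:340];d=t['frame'][180:300,200:320]
cv2.imwrite('pics/g2.png',np.hstack([cv2.resize(c,(400,400)),cv2.resize(d,(400,400))]))
```

```text
[(0.63, [125.0, 316.0, 25.0, 21.0])]
[(0.76, [239.0, 387.0, 31.0, 36.0]), (0.66, [282.0, 290.0, 28.0, 24.0])]
[246.01300669 223.95968664] [255.80470717 286.95889664]
[251.89604288 270.37932951] [295.55160963 301.79539168]
```

View pics/g2.png

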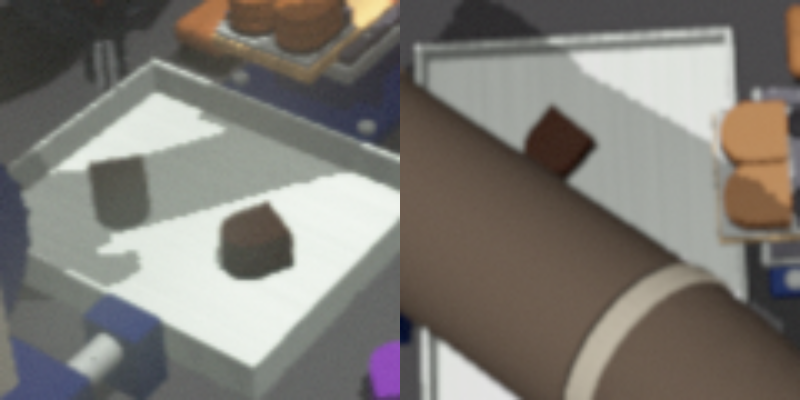

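Heel A is visible in both crops, upright and slightly shifted. Its top breast corners are at about (245,211.5) and (259,223.5) in the top view, and (247,278) and (263.5,276.5) in the side view.

Run:
```python
from shot import *
import pickle
t=imaging.capture('top');s=imaging.capture('side')
for p,L in ((t,[(245,211.5),(259,223.5)]),(s,[(247,278),(263.5,276.5)])):
    for z in (.037,): print([ray(p,u,z).round(4) for u in L])
print('model',heel(.613,.225,np.radians(48))[[17,18]].round(4))
print('back foot side', ray(s,(256.6,299),.003).round(4))
from scipy.optimize import minimize
K=4;uv=proj(s,[.613,.225,.02]);o=(uv-24).astype(int)
im=cv2.resize(s['frame'][o[1]:o[1]+48,o[0]:o[0]+48],None,fx=K,fy=K,interpolation=cv2.INTER_CUBIC)
for th in (90,105,120):
    l=cv2.connectedComponentsWithStats((im.max(2)<th).astype(np.uint8))[1];k=l[80:112,80:112];k=np.bincount(k[k>0]).argmax();m=l==k
    def cost(v):
        h=cv2.convexHull(np.float32((proj(s,heel(*v))-o+.5)*K-.5));c=np.zeros(m.shape,np.uint8);cv2.fillConvexPoly(c,np.int32(np.round(h*16)),1,shift=4);c=c>0
        return 1-(c&m).sum()/(c|m).sum()
    r=min([minimize(cost,[.61,.225,a],method='Nelder-Mead',options=dict(initial_simplex=[[.61,.225,a],[.625,.225,a],[.61,.24,a],[.61,.225,a+.3]])) for a in (.4,.7,.9,1.2)],key=lambda r:r.fun)
    print(th,m.sum(),r.x.round(4),r.fun.round(3))
```

```text
[array([0.6426, 0.2261, 0.037 ]), array([0.6097, 0.189 , 0.037 ])]
[array([0.6431, 0.2255, 0.037 ]), array([0.6114, 0.1944, 0.037 ])]
model [[0.6169 0.1919 0.037 ]
 [0.6463 0.2246 0.037 ]]
back foot side [0.592  0.2461 0.003 ]
90 2513 [0.6289 0.2146 0.8311] 0.532
105 4779 [0.6138 0.2246 0.8596] 0.134
120 5207 [0.6126 0.2264 0.8692] 0.062
```

Run:
```python
from shot import *
s=imaging.capture('side');st=telemetry.get_state();p=st['tool_pos'];print(p,st['width'])
print('side tcp',proj(s,p),'heel top in g1',proj(s,[.612,.226,.037]),'tcp in g1',proj(s,[.611,.2235,.0073]))
u=proj(s,p).astype(int);c=s['frame'][u[1]-45:u[1]+45,u[0]-45:u[0]+45].copy();c=cv2.resize(c,(540,540));cv2.circle(c,(270,270),4,(0,0,255),1)
cv2.imwrite('pics/g3.png',c)
```

```text
[0.5152429  0.30902518 0.18124105] -0.0009505180855451832
side tcp [254.42692013 267.10094385] heel top in g1 [255.21153506 282.35350363] tcp in g1 [257.16974546 290.58726874]
```

View pics/g3.png

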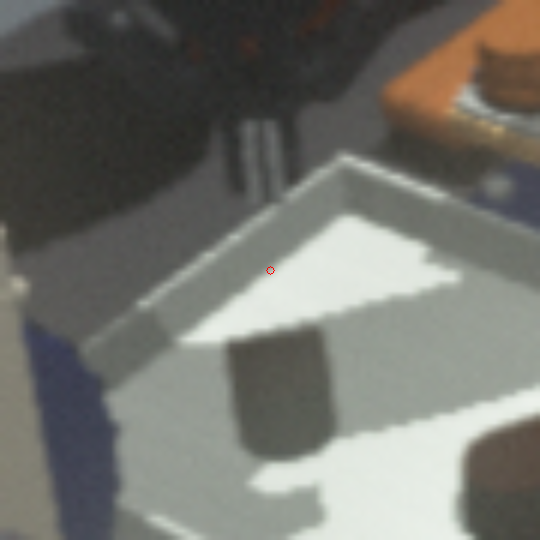

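The reported TCP sits about 30 mm below the visible fingertips, at (270,270) in this crop against tips at (264,200). The earlier picture shows the same offset, which explains closing above the heel. I'll go about 30 mm lower and watch the force.

```bash
python3 plan.py .611 .225 .05 49
```

```text
t 5.0 pos [0.5152 0.309  0.1812] yaw 47.8 w -0.001 gf 0.0 F [0.4 0.2 0.5] q [-0.09  0.49 -0.74  1.64  0.35  1.16 -0.08]
0 [-0.318, 0.006, 0.328, -0.001, 0.0, -0.01]
1 [-0.318, 0.004, 0.328, -0.001, 0.0, -0.01]
2 [-0.318, 0.002, 0.328, -0.001, 0.0, -0.01]
3 [-0.318, 0.0, 0.328, -0.001, 0.0, -0.01]
```

Emit:
move_arm(targets=[[[-0.6,0,0.2,0,0,-0.04],[-0.67,0,0.3,0,0,0],[0,0,0.5,0,0,0],[0,0,0.4,0,0,0],[0,0,0,0,0,0]]], gripper=-1)

```text
time_s: 5.62
tool_pos: [0.5995, 0.2307, 0.0423]
eef_rot: [[-0.755, 0.656, -0.007], [0.656, 0.755, -0.003], [0.003, -0.007, -1.0]]
wrist_force: [0.2, 1.0, 0.4]
width: 1.001
gripper_force: 0.0
```

Emit:
move_arm(targets=[[[0,0,0.15,0,0,0],[0,0,0.15,0,0,0],[0,0,0.1,0,0,0],[0,0,0.1,0,0,0],[0,0,0,0,0,0]]])

```text
time_s: 6.25
tool_pos: [0.6011, 0.2333, -0.0044]
eef_rot: [[-0.756, 0.654, -0.001], [0.654, 0.756, -0.001], [0.0, -0.001, -1.0]]
wrist_force: [-0.1, -0.0, 0.0]
width: 0.998
gripper_force: 0.0
```

Emit:
move_arm(targets=[[[-0.13,0,0,0,0,0],[0,0,0.05,0,0,0],[0,0,0.08,0,0,0],[0,0,0.08,0,0,0],[0,0,0,0,0,0]]])

```text
time_s: 6.88
tool_pos: [0.6105, 0.2249, -0.0257]
eef_rot: [[-0.756, 0.654, -0.002], [0.654, 0.756, -0.001], [0.001, -0.001, -1.0]]
wrist_force: [-0.6, -0.2, 0.1]
width: 0.999
gripper_force: 0.0
```

Emit:
move_arm(targets=[[[0,0,0,0,0,0],[0,0,0,0,0,0],[0,0,0,0,0,0],[0,0,0,0,0,0],[0,0,0,0,0,0]]], gripper=1, force=40)

```text
time_s: 7.5
tool_pos: [0.6118, 0.2253, -0.024]
eef_rot: [[-0.756, 0.654, 0.001], [0.654, 0.756, 0.0], [-0.0, 0.001, -1.0]]
wrist_force: [-1.2, -1.1, 5.6]
width: 0.504
gripper_force: 41.7
```

Gripped at 43 mm opening and 41.7 N. Lifting.

Emit:
move_arm(targets=[[[0,0,-0.2,0,0,0],[0,0,-0.45,0,0,0],[0,0,-0.55,0,0,0],[0,0,-0.5,0,0,0],[0,0,-0.3,0,0,0]]])

```text
time_s: 8.12
tool_pos: [0.6118, 0.2255, 0.1794]
eef_rot: [[-0.756, 0.654, 0.003], [0.654, 0.756, 0.001], [-0.002, 0.003, -1.0]]
wrist_force: [0.5, -0.7, -1.9]
width: 0.507
gripper_force: 41.1
```

```bash
python3 plan.py .50 -.384 .17 0 .055
```

```text
t 8.12 pos [0.6118 0.2255 0.1794] yaw 49.1 w 0.507 gf 41.11290128901601 F [ 0.5 -0.7 -1.9] q [ 0.04  0.57 -0.71  1.51  0.38  1.21  0.13]
0 [-0.262, -0.445, 0.007, 0.001, 0.0, 0.136]
1 [-0.293, -0.425, 0.007, 0.001, 0.0, 0.136]
2 [-0.323, -0.403, 0.007, 0.001, 0.0, 0.136]
3 [-0.351, -0.379, 0.007, 0.001, 0.0, 0.136]
4 [-0.377, -0.353, 0.007, 0.001, 0.0, 0.136]
5 [-0.401, -0.325, 0.007, 0.001, 0.0, 0.136]
6 [-0.423, -0.296, 0.008, 0.001, 0.0, 0.136]
7 [-0.443, -0.265, 0.008, 0.001, 0.0, 0.136]
8 [-0.461, -0.233, 0.008, 0.001, 0.0, 0.136]
9 [-0.476, -0.199, 0.008, 0.001, 0.0, 0.136]
10 [-0.489, -0.165, 0.008, 0.001, 0.0, 0.136]
11 [-0.5, -0.129, 0.008, 0.001, 0.0, 0.136]
```

Emit:
move_arm(targets=[[[-0.26,-0.45,0,0,0,0.14],[-0.29,-0.43,0,0,0,0.14],[-0.32,-0.4,0,0,0,0.14],[-0.35,-0.38,0,0,0,0.14],[-0.38,-0.35,0,0,0,0.14]]])

```text
time_s: 8.75
tool_pos: [0.5624, -0.0304, 0.1763]
eef_rot: [[-0.469, 0.883, 0.0], [0.883, 0.469, -0.0], [-0.0, 0.0, -1.0]]
wrist_force: [0.7, -0.5, -0.5]
width: 0.505
gripper_force: 41.2
```

Emit:
move_arm(targets=[[[-0.4,-0.33,0,0,0,0.14],[-0.42,-0.3,0,0,0,0.14],[-0.44,-0.27,0,0,0,0.14],[-0.46,-0.23,0,0,0,0.14],[-0.48,-0.2,0,0,0,0.13]]])

```text
time_s: 9.38
tool_pos: [0.5113, -0.2835, 0.1764]
eef_rot: [[-0.127, 0.992, 0.001], [0.992, 0.127, -0.0], [-0.0, 0.001, -1.0]]
wrist_force: [1.0, -0.7, -1.0]
width: 0.507
gripper_force: 41.2
```

Emit:
move_arm(targets=[[[-0.49,-0.17,0,0,0,0.13],[-0.5,-0.13,0,0,0,0.13],[0,0,0,0,0,0],[0,0,0.3,0,0,0],[0,0,0.3,0,0,0]]])

```text
time_s: 10.0
tool_pos: [0.4921, -0.3826, 0.1158]
eef_rot: [[0.005, 1.0, 0.001], [1.0, -0.005, 0.0], [0.0, 0.001, -1.0]]
wrist_force: [-0.2, -0.2, -1.1]
width: 0.51
gripper_force: 41.2
```

```bash
python3 plan.py .50 -.384 -.018 0 .055
python3 - <<'E'
from shot import *
t=imaging.capture('top');s=imaging.capture('side')
for p in(t,s): print([(round(d['conf'],2),np.round(d['rect']).tolist()) for d in finder.find_in(p,'tote')])
cv2.imwrite('pics/g4.png',np.hstack([s['frame'][120:300,320:520],t['frame'][180:360,400:600]]).repeat(2,0).repeat(2,1))
E
```

```text
t 10.0 pos [ 0.4921 -0.3826  0.1158] yaw -0.3 w 0.51 gf 41.183901792392135 F [-0.2 -0.2 -1.1] q [ 0.87  0.51 -0.4   1.66  0.23  1.01  0.39]
0 [-0.004, 0.026, 0.446, 0.001, -0.0, -0.003]
1 [-0.004, 0.026, 0.446, 0.001, -0.0, -0.003]
2 [-0.004, 0.026, 0.446, 0.001, -0.0, -0.003]
[(0.69, [436.0, 227.0, 92.0, 119.0])]
[(0.97, [368.0, 180.0, 103.0, 61.0])]
```

View pics/g4.png

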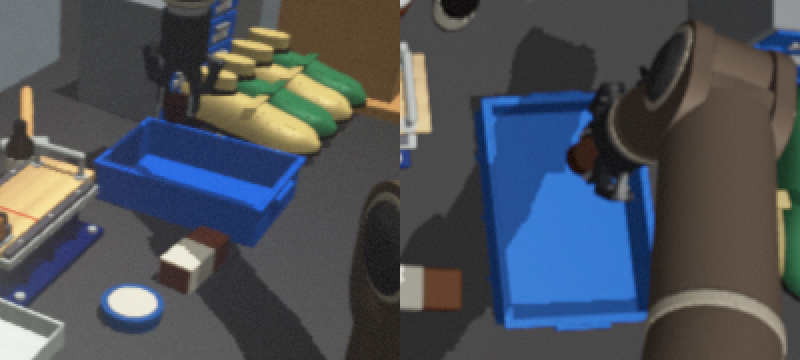

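Heel A is held over the tote interior, with its round end at about (487,255) in the top view. Lowering it slowly.

Emit:
move_arm(targets=[[[0,0,0.5,0,0,0],[0,0,0.4,0,0,0],[0,0,0.25,0,0,0],[0,0,0.12,0,0,0],[0,0,0.05,0,0,0]]])

```text
time_s: 10.82
tool_pos: [0.4924, -0.384, -0.0157]
eef_rot: [[0.006, 1.0, 0.001], [1.0, -0.006, -0.001], [-0.001, 0.001, -1.0]]
wrist_force: [-0.8, -0.3, -0.4]
width: 0.505
gripper_force: 41.2
```

Emit:
move_arm(targets=[[[0,0,0.03,0,0,0],[0,0,0,0,0,0]]])

```text
time_s: 11.08
tool_pos: [0.492, -0.3841, -0.0188]
eef_rot: [[0.007, 1.0, 0.001], [1.0, -0.007, -0.001], [-0.001, 0.001, -1.0]]
wrist_force: [-0.5, 0.2, -0.1]
width: 0.506
gripper_force: 41.2
```

Emit:
move_arm(targets=[[[0,0,0.03,0,0,0],[0,0,0,0,0,0]]])

```text
time_s: 11.32
tool_pos: [0.4915, -0.3838, -0.0226]
eef_rot: [[0.007, 1.0, 0.0], [1.0, -0.007, -0.0], [-0.0, 0.0, -1.0]]
wrist_force: [-0.9, -0.5, -1.0]
width: 0.5
gripper_force: 41.2
```

Emit:
move_arm(targets=[[[0,0,0,0,0,0],[0,0,0,0,0,0],[0,0,0,0,0,0],[0,0,0,0,0,0]]], gripper=-1)

```text
time_s: 11.82
tool_pos: [0.4916, -0.3838, -0.0226]
eef_rot: [[0.007, 1.0, 0.0], [1.0, -0.007, -0.0], [-0.0, 0.0, -1.0]]
wrist_force: [0.5, -0.2, 0.4]
width: 1.002
gripper_force: 0.0
```

Emit:
move_arm(targets=[[[0,0,-0.2,0,0,0],[0,0,-0.4,0,0,0],[0,0,-0.55,0,0,0],[0,0,-0.55,0,0,0],[0,0,-0.3,0,0,0]]])

```text
time_s: 12.45
tool_pos: [0.4928, -0.3842, 0.1826]
eef_rot: [[0.006, 1.0, 0.004], [1.0, -0.006, -0.003], [-0.003, 0.004, -1.0]]
wrist_force: [0.9, -0.5, -0.2]
width: 1.004
gripper_force: 0.0
```

```bash
python3 plan.py .487 .208 .17 -28 .055;  python3 - <<'E'
from shot import *
from scipy.optimize import minimize
s=imaging.capture('side');K=4
print([(round(d['conf'],2),np.round(d['rect']).tolist()) for d in finder.find_in(s,'heel_a_mid')])
uv=proj(s,[.488,.208,.02]);o=(uv-24).astype(int)
im=cv2.resize(s['frame'][o[1]:o[1]+48,o[0]:o[0]+48],None,fx=K,fy=K,interpolation=cv2.INTER_CUBIC)
for th in (105,120,135):
    l=cv2.connectedComponentsWithStats((im.max(2)<th).astype(np.uint8))[1];k=l[80:112,80:112];k=np.bincount(k[k>0]).argmax();m=l==k
    def cost(v):
        h=cv2.convexHull(np.float32((proj(s,heel(*v))-o+.5)*K-.5));c=np.zeros(m.shape,np.uint8);cv2.fillConvexPoly(c,np.int32(np.round(h*16)),1,shift=4);c=c>0
        return 1-(c&m).sum()/(c|m).sum()
    r=min([minimize(cost,[.488,.208,a],method='Nelder-Mead',options=dict(initial_simplex=[[.488,.208,a],[.50,.208,a],[.488,.22,a],[.488,.208,a+.3]])) for a in (-.9,-.6,-.3)],key=lambda r:r.fun)
    print(th,m.sum(),r.x.round(4),np.degrees(r.x[2]).round(1),r.fun.round(3))
E
```

```text
t 12.45 pos [ 0.4928 -0.3842  0.1826] yaw -0.4 w 1.004 gf 0.0 F [ 0.9 -0.5 -0.2] q [ 0.88  0.45 -0.41  1.59  0.2   1.13  0.42]
0 [0.538, -0.009, 0.01, 0.001, 0.0, 0.084]
1 [0.537, -0.032, 0.01, 0.001, 0.0, 0.084]
2 [0.535, -0.056, 0.01, 0.001, 0.0, 0.084]
3 [0.533, -0.079, 0.01, 0.001, 0.0, 0.084]
4 [0.529, -0.102, 0.01, 0.001, 0.0, 0.084]
5 [0.524, -0.126, 0.01, 0.001, 0.0, 0.084]
6 [0.518, -0.148, 0.01, 0.001, 0.0, 0.084]
7 [0.511, -0.171, 0.011, 0.001, 0.0, 0.084]
8 [0.503, -0.193, 0.011, 0.001, 0.0, 0.084]
9 [0.494, -0.215, 0.011, 0.001, 0.0, 0.084]
10 [0.484, -0.236, 0.011, 0.001, 0.0, 0.084]
[(0.82, [240.0, 390.0, 30.0, 37.0]), (0.64, [284.0, 290.0, 26.0, 26.0])]
105 5397 [ 0.485   0.2089 -0.7883] -45.2 0.184
120 5818 [ 0.4866  0.2093 -0.6844] -39.2 0.13
135 6090 [ 0.4868  0.21   -0.6068] -34.8 0.102
```

Emit:
move_arm(targets=[[[0.54,-0.01,0,0,0,0.095],[0.54,-0.03,0,0,0,0.095],[0.535,-0.06,0,0,0,0.095],[0.53,-0.085,0,0,0,0.095],[0.53,-0.11,0,0,0,0.095]]])

```text
time_s: 13.18
tool_pos: [0.4899, -0.1123, 0.1776]
eef_rot: [[0.254, 0.967, 0.0], [0.967, -0.254, -0.0], [-0.0, 0.0, -1.0]]
wrist_force: [1.0, 0.3, 0.8]
width: 0.998
gripper_force: 0.0
```

Emit:
move_arm(targets=[[[0.52,-0.14,0,0,0,0.095],[0.515,-0.165,0,0,0,0.095],[0.51,-0.19,0,0,0,0.095],[0.5,-0.215,0,0,0,0.095],[0.49,-0.24,0,0,0,0.095]]])

```text
time_s: 13.8
tool_pos: [0.489, 0.1588, 0.1776]
eef_rot: [[0.484, 0.875, 0.0], [0.875, -0.484, -0.0], [-0.0, 0.0, -1.0]]
wrist_force: [0.8, 0.4, 0.6]
width: 0.999
gripper_force: 0.0
```

Emit:
move_arm(targets=[[[0.48,-0.26,0,0,0,0.095],[0,0,0.3,0,0,0],[0,0,0.4,0,0,0],[0,0,0.4,0,0,0],[0,0,0,0,0,0]]])

```text
time_s: 14.42
tool_pos: [0.4876, 0.2108, 0.0652]
eef_rot: [[0.525, 0.851, -0.006], [0.851, -0.525, -0.002], [-0.005, -0.003, -1.0]]
wrist_force: [-0.3, -1.2, 0.4]
width: 1.0
gripper_force: 0.0
```

```bash
python3 plan.py .487 .209 -.004 -32 .055
```

```text
t 14.43 pos [0.4876 0.2108 0.0652] yaw -31.7 w 1.0 gf 0.0 F [-0.3 -1.2  0.4] q [-0.07  0.47 -0.55  1.92  0.32  0.84 -1.34]
0 [-0.007, 0.003, 0.346, -0.003, 0.005, 0.005]
1 [-0.008, 0.003, 0.346, -0.003, 0.005, 0.005]
```

Settled z is about 0.067; descend about 92 mm.

Emit:
move_arm(targets=[[[0,0,0.35,0,0,0],[0,0,0.3,0,0,0],[0,0,0.15,0,0,0],[0,0,0.1,0,0,0],[0,0,0.02,0,0,0]]])

```text
time_s: 15.05
tool_pos: [0.4904, 0.2121, -0.0242]
eef_rot: [[0.526, 0.851, 0.001], [0.851, -0.526, 0.0], [0.0, 0.0, -1.0]]
wrist_force: [1.1, 0.2, -0.2]
width: 1.001
gripper_force: 0.0
```

Emit:
move_arm(targets=[[[0,0,0,0,0,0],[0,0,0,0,0,0],[0,0,0,0,0,0],[0,0,0,0,0,0],[0,0,0,0,0,0]]], gripper=1, force=40)

```text
time_s: 15.68
tool_pos: [0.4903, 0.2122, -0.0237]
eef_rot: [[0.526, 0.851, 0.001], [0.851, -0.526, 0.0], [0.001, 0.001, -1.0]]
wrist_force: [-2.1, -0.1, 5.9]
width: 0.508
gripper_force: 40.0
```

Emit:
move_arm(targets=[[[0,0,-0.2,0,0,0],[0,0,-0.45,0,0,0],[0,0,-0.55,0,0,0],[0,0,-0.5,0,0,0],[0,0,-0.3,0,0,0]]])

```text
time_s: 16.3
tool_pos: [0.4906, 0.2124, 0.1784]
eef_rot: [[0.526, 0.851, 0.003], [0.851, -0.526, 0.001], [0.002, 0.002, -1.0]]
wrist_force: [-0.5, 0.1, -1.5]
width: 0.514
gripper_force: 40.5
```

```bash
python3 plan.py .376 -.384 .172 -10 .055
```

```text
t 16.3 pos [0.4906 0.2124 0.1784] yaw -31.7 w 0.514 gf 40.49091635271907 F [-0.5  0.1 -1.5] q [-0.01  0.33 -0.61  1.81  0.22  1.06 -1.25]
0 [-0.473, 0.18, 0.005, 0.0, -0.0, -0.06]
1 [-0.478, 0.165, 0.005, 0.0, -0.0, -0.06]
2 [-0.483, 0.15, 0.005, 0.0, -0.0, -0.06]
3 [-0.488, 0.134, 0.005, 0.0, -0.0, -0.06]
4 [-0.492, 0.119, 0.005, 0.0, -0.0, -0.06]
5 [-0.495, 0.103, 0.005, 0.0, -0.0, -0.06]
6 [-0.498, 0.088, 0.005, 0.0, -0.0, -0.06]
7 [-0.501, 0.072, 0.005, 0.0, -0.0, -0.06]
8 [-0.503, 0.056, 0.005, 0.0, -0.0, -0.06]
9 [-0.504, 0.04, 0.005, 0.0, -0.0, -0.06]
10 [-0.505, 0.024, 0.005, 0.0, -0.0, -0.06]
11 [-0.506, 0.008, 0.005, 0.0, -0.0, -0.06]
```

Emit:
move_arm(targets=[[[-0.47,0.18,0,0,0,-0.06],[-0.48,0.165,0,0,0,-0.06],[-0.48,0.15,0,0,0,-0.06],[-0.49,0.135,0,0,0,-0.06],[-0.49,0.12,0,0,0,-0.06]]])

```text
time_s: 16.92
tool_pos: [0.4419, -0.0378, 0.1758]
eef_rot: [[0.385, 0.923, 0.001], [0.923, -0.385, -0.0], [-0.0, 0.001, -1.0]]
wrist_force: [1.0, 0.3, -0.3]
width: 0.518
gripper_force: 40.4
```

Emit:
move_arm(targets=[[[-0.5,0.1,0,0,0,-0.06],[-0.5,0.09,0,0,0,-0.06],[-0.5,0.07,0,0,0,-0.06],[-0.5,0.055,0,0,0,-0.06],[-0.5,0.04,0,0,0,-0.06]]])

```text
time_s: 17.55
tool_pos: [0.3935, -0.2858, 0.1759]
eef_rot: [[0.236, 0.972, 0.001], [0.972, -0.236, -0.001], [-0.0, 0.001, -1.0]]
wrist_force: [0.5, 0.4, -1.0]
width: 0.51
gripper_force: 40.4
```

Emit:
move_arm(targets=[[[-0.5,0.02,0,0,0,-0.06],[-0.5,0.01,0,0,0,-0.06],[0,0,0,0,0,0],[0,0,0.3,0,0,0],[0,0,0.3,0,0,0]]])

```text
time_s: 18.18
tool_pos: [0.3752, -0.3818, 0.1152]
eef_rot: [[0.175, 0.984, 0.001], [0.984, -0.175, -0.0], [-0.0, 0.001, -1.0]]
wrist_force: [-0.2, 0.4, -0.6]
width: 0.513
gripper_force: 40.5
```

```bash
python3 plan.py .376 -.384 -.022 -10 .055
```

```text
t 18.18 pos [ 0.3752 -0.3818  0.1152] yaw -10.1 w 0.513 gf 40.48724200576544 F [-0.2  0.4 -0.6] q [ 0.94  0.36 -0.29  1.89  0.13  0.91  0.41]
0 [-0.007, 0.003, 0.457, 0.001, 0.0, -0.001]
1 [-0.007, 0.004, 0.457, 0.001, 0.0, -0.001]
2 [-0.007, 0.004, 0.457, 0.001, 0.0, -0.001]
```

Emit:
move_arm(targets=[[[0,0,0.5,0,0,0],[0,0,0.4,0,0,0],[0,0,0.25,0,0,0],[0,0,0.12,0,0,0],[0,0,0.05,0,0,0]]])

```text
time_s: 18.8
tool_pos: [0.3751, -0.382, -0.0166]
eef_rot: [[0.175, 0.985, 0.0], [0.985, -0.175, 0.0], [0.0, 0.0, -1.0]]
wrist_force: [0.2, -0.2, -0.7]
width: 0.517
gripper_force: 40.5
```

Emit:
move_arm(targets=[[[0,0,0.03,0,0,0],[0,0,0.03,0,0,0],[0,0,0,0,0,0]]])

```text
time_s: 19.18
tool_pos: [0.3748, -0.3826, -0.0223]
eef_rot: [[0.176, 0.984, 0.0], [0.984, -0.176, -0.0], [-0.0, 0.0, -1.0]]
wrist_force: [0.3, -0.5, -1.4]
width: 0.512
gripper_force: 40.5
```

Emit:
move_arm(targets=[[[0,0,0,0,0,0],[0,0,0,0,0,0],[0,0,0,0,0,0],[0,0,0,0,0,0]]], gripper=-1)

```text
time_s: 19.68
tool_pos: [0.3774, -0.3832, -0.0212]
eef_rot: [[0.175, 0.985, 0.004], [0.985, -0.175, -0.002], [-0.001, 0.004, -1.0]]
wrist_force: [4.6, 0.8, 8.5]
width: 1.0
gripper_force: 2.4
```

Emit:
move_arm(targets=[[[0,0,-0.2,0,0,0],[0,0,-0.4,0,0,0],[0,0,-0.55,0,0,0],[0,0,-0.55,0,0,0],[0,0,-0.4,0,0,0]]])

```text
time_s: 20.3
tool_pos: [0.3749, -0.3828, 0.1901]
eef_rot: [[0.176, 0.984, 0.001], [0.984, -0.176, -0.002], [-0.001, 0.002, -1.0]]
wrist_force: [1.3, -0.6, -0.2]
width: 0.999
gripper_force: 0.0
```

```bash
python3 plan.py;python3 - <<'E'
from shot import *
t=imaging.capture('top');s=imaging.capture('side')
a=rect(t,.65,.12,.36,.15,.102,.5)
cv2.imwrite('pics/g5.png',np.vstack([a,np.hstack([cv2.resize(s['frame'][140:260,340:500],(360,270)),cv2.resize(t['frame'][210:360,420:620],(360,270))])]))
E
```

```text
t 20.3 pos [ 0.3749 -0.3828  0.1901] yaw -10.1 w 0.999 gf 0.0 F [ 1.3 -0.6 -0.2] q [ 0.96  0.28 -0.31  1.8   0.1   1.07  0.44]
```

View pics/g5.png

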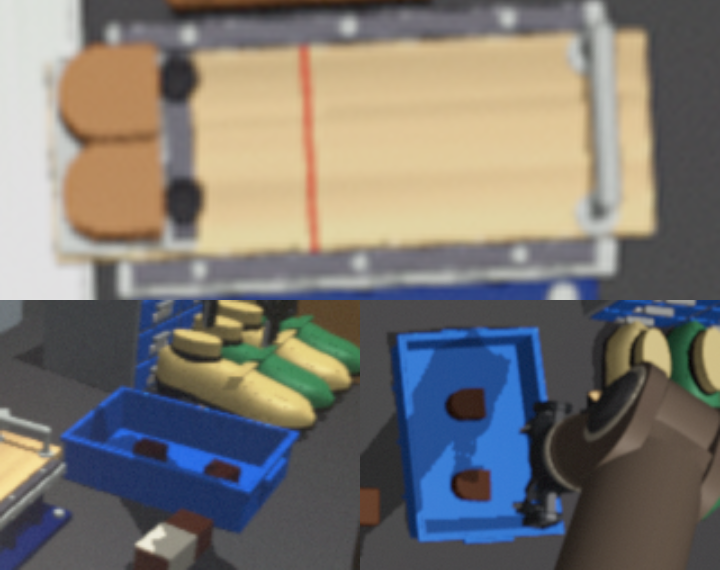

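Both dark heels stand on the tote floor, at about (466,404) and (471,485) in the lower right panel. In the board panel the line runs (304,46)–(316,250), the rail and table ends are at columns ~107 and ~122, and the handle is at (603,115). Now I'll measure those edges.

```bash
cat > jig.py <<'E'
from shot import *
def run():
    out={}
    for n in('top','side'):
        p=imaging.capture(n);a=rect(p,.66,.15,.40,.17,.102,.5).astype(int)
        red=(a[...,2]>a[...,1]+70)&(a[...,2]>a[...,0]+70)&(np.abs(a[...,1]-a[...,0])<45)
        r,c=np.nonzero(red);k=np.abs(c-np.median(c))<25;r,c=r[k],c[k]
        f=np.polyfit(r,c,1);rm=(r.min()+r.max())/2;cm=np.polyval(f,rm)
        print(n,'line n',len(r),'rows',r.min(),r.max(),'mid xy',(.66-.0005*rm).round(4),(.15-.0005*cm).round(4),'slope deg',np.degrees(np.arctan(f[0])).round(2))
        out[n]=(p,a)
    return out
if __name__=='__main__':
    o=run();p,a=o['top'];g=a.mean(2)
    for r in (44,48,52,56,60,64): print('up',r,'x',.66-.0005*r,g[r,150:200:3].astype(int).tolist())
    for r in (284,290,296,302,308): print('lo',r,g[r,150:210:3].astype(int).tolist())
    for u in ((603,25),(607,205)):
        X=np.array([.65-.0005*u[1],.12-.0005*u[0],.102]);print('handle end',ray(p,proj(p,X),.144).round(4))
E
python3 jig.py; python3 plan.py .582 -.178 .19 -87 .055
```

```text
top line n 1359 rows 68 269 mid xy 0.5758 -0.0344 slope deg 2.86
side line n 1579 rows 72 267 mid xy 0.5752 -0.0327 slope deg 3.05
up 44 x 0.638 [72, 72, 73, 73, 79, 88, 106, 121, 126, 117, 98, 88, 86, 90, 100, 109, 111]
up 48 x 0.636 [73, 71, 73, 74, 87, 107, 132, 152, 157, 143, 120, 103, 99, 106, 118, 126, 130]
up 52 x 0.634 [72, 69, 71, 73, 92, 119, 152, 174, 179, 162, 135, 116, 110, 114, 122, 128, 131]
up 56 x 0.632 [70, 68, 70, 72, 91, 120, 153, 177, 181, 164, 138, 120, 113, 114, 117, 120, 121]
up 60 x 0.63 [74, 72, 76, 77, 91, 112, 140, 162, 166, 155, 134, 119, 111, 112, 115, 117, 117]
up 64 x 0.628 [86, 90, 95, 95, 102, 112, 128, 144, 148, 141, 127, 119, 116, 116, 118, 120, 121]
lo 284 [159, 125, 94, 78, 80, 83, 84, 83, 96, 120, 154, 175, 176, 162, 145, 133, 130, 128, 126, 122]
lo 290 [181, 140, 95, 69, 72, 74, 74, 75, 95, 130, 173, 195, 199, 178, 152, 130, 121, 119, 120, 121]
lo 296 [186, 144, 99, 70, 72, 74, 74, 77, 98, 133, 173, 196, 201, 183, 157, 131, 119, 117, 118, 117]
lo 302 [185, 147, 103, 73, 73, 72, 72, 76, 100, 134, 174, 196, 200, 183, 158, 133, 120, 115, 116, 117]
lo 308 [187, 149, 104, 74, 73, 72, 74, 77, 99, 131, 171, 194, 199, 185, 166, 151, 143, 139, 140, 143]
handle end [ 0.6257 -0.1739  0.144 ]
handle end [ 0.5385 -0.1759  0.144 ]
t 20.5 pos [ 0.3746 -0.3827  0.188 ] yaw -10.1 w 0.997 gf 0.0 F [ 0.3  0.6 -0.9] q [ 0.96  0.28 -0.31  1.81  0.1   1.07  0.44]
0 [0.298, 0.21, -0.003, 0.0, 0.0, 0.32]
1 [0.328, 0.157, -0.003, 0.0, 0.0, 0.32]
2 [0.35, 0.1, -0.003, 0.0, 0.0, 0.32]
3 [0.362, 0.041, -0.003, 0.0, 0.0, 0.32]
4 [0.364, -0.02, -0.003, 0.0, 0.0, 0.32]
5 [0.355, -0.081, -0.003, 0.0, 0.0, 0.32]
6 [0.337, -0.139, -0.003, 0.0, 0.0, 0.32]
7 [0.309, -0.193, -0.003, 0.0, 0.0, 0.32]
```

Edge mid is at y ≈ 0.064 and the line at y ≈ -0.034, so the slide is about 98 mm along (-0.052, 0.9986). The handle is at about (0.583, -0.1755).

Emit:
move_arm(targets=[[[0.3,0.21,0,0,0,0.32],[0.33,0.16,0,0,0,0.32],[0.35,0.1,0,0,0,0.32],[0.36,0.04,0,0,0,0.32],[0.36,-0.02,0,0,0,0.32]]])

```text
time_s: 21.12
tool_pos: [0.5038, -0.2533, 0.1854]
eef_rot: [[0.852, 0.523, -0.003], [0.523, -0.852, 0.001], [-0.002, -0.003, -1.0]]
wrist_force: [0.2, 0.1, 0.4]
width: 1.003
gripper_force: 0.0
```

Emit:
move_arm(targets=[[[0.355,-0.08,0,0,0,0.32],[0.34,-0.14,0,0,0,0.32],[0.31,-0.19,0,0,0,0.32],[0,0,0,0,0,0],[0,0,0,0,0,0]]])

```text
time_s: 21.75
tool_pos: [0.5811, -0.1781, 0.1858]
eef_rot: [[0.998, 0.055, -0.003], [0.055, -0.998, 0.0], [-0.003, -0.0, -1.0]]
wrist_force: [-0.1, -0.0, 0.4]
width: 1.002
gripper_force: 0.0
```

```bash
python3 plan.py .583 -.1755 .12 -87 .055
```

```text
t 21.75 pos [ 0.5811 -0.1781  0.1858] yaw -86.8 w 1.002 gf 0.0 F [-0.1 -0.   0.4] q [ 0.35  0.4  -0.18  1.64  0.08  1.11 -1.37]
0 [0.011, -0.012, 0.329, -0.0, 0.003, 0.003]
1 [0.011, -0.012, 0.329, -0.0, 0.003, 0.003]
```

Emit:
move_arm(targets=[[[0.02,-0.025,0.3,0,0,0],[0,0,0.3,0,0,0],[0,0,0.25,0,0,0],[0,0,0.13,0,0,0],[0,0,0,0,0,0]]])

```text
time_s: 22.38
tool_pos: [0.5831, -0.1759, 0.0886]
eef_rot: [[0.999, 0.053, -0.002], [0.053, -0.999, 0.0], [-0.002, -0.0, -1.0]]
wrist_force: [0.0, -0.1, 0.5]
width: 1.001
gripper_force: 0.0
```

Emit:
move_arm(targets=[[[0,0,0,0,0,0],[0,0,0,0,0,0],[0,0,0,0,0,0],[0,0,0,0,0,0],[0,0,0,0,0,0]]], gripper=1, force=60)

```text
time_s: 23.0
tool_pos: [0.5844, -0.1754, 0.0899]
eef_rot: [[0.999, 0.053, 0.001], [0.053, -0.999, -0.0], [0.001, 0.001, -1.0]]
wrist_force: [-0.4, -0.6, 4.3]
width: 0.111
gripper_force: 58.5
```

```bash
python3 plan.py
python3 - <<'E'
from jig import *
run()
E
```

```text
t 23.0 pos [ 0.5844 -0.1754  0.0899] yaw -86.9 w 0.111 gf 58.53005111217499 F [-0.4 -0.6  4.3] q [ 0.34  0.5  -0.17  1.73  0.1   0.92 -1.39]
top line n 1329 rows 68 267 mid xy 0.5762 -0.034 slope deg 2.93
side line n 1808 rows 72 267 mid xy 0.5752 -0.0324 slope deg 2.58
```

Handle gripped at 58 N. Sliding the first 80 mm.

Emit:
move_arm(targets=[[[0,-0.05,0,0,0,0],[0,-0.08,0,0,0,0],[0,-0.09,0,0,0,0],[0,-0.09,0,0,0,0],[0,-0.09,0,0,0,0]]])

```text
time_s: 23.72
tool_pos: [0.5824, -0.1384, 0.0899]
eef_rot: [[0.999, 0.051, 0.002], [0.051, -0.999, -0.004], [0.001, 0.004, -1.0]]
wrist_force: [-0.2, -8.0, 3.2]
width: 0.114
gripper_force: 58.8
```

Emit:
move_arm(targets=[[[0,-0.09,0,0,0,0],[0,-0.09,0,0,0,0],[0,-0.09,0,0,0,0],[0,-0.07,0,0,0,0],[0,-0.06,0,0,0,0]]])

```text
time_s: 24.35
tool_pos: [0.5804, -0.0986, 0.0899]
eef_rot: [[0.999, 0.051, 0.002], [0.051, -0.999, -0.004], [0.001, 0.004, -1.0]]
wrist_force: [1.1, -8.2, 4.9]
width: 0.114
gripper_force: 58.8
```

```bash
python3 plan.py
python3 - <<'E'
from jig import *
run()
E
```

```text
t 24.35 pos [ 0.5804 -0.0986  0.0899] yaw -87.1 w 0.114 gf 58.8088184595108 F [ 1.1 -8.2  4.9] q [ 0.23  0.46 -0.19  1.79  0.11  0.9  -1.53]
top line n 1322 rows 76 277 mid xy 0.5718 0.0428 slope deg 2.7
side line n 1884 rows 79 276 mid xy 0.5712 0.0457 slope deg 2.84
```

Emit:
move_arm(targets=[[[0,-0.06,0,0,0,0],[0,-0.06,0,0,0,0],[0,-0.05,0,0,0,0],[0,-0.03,0,0,0,0],[0,-0.01,0,0,0,0]]])

```text
time_s: 25.08
tool_pos: [0.5795, -0.0781, 0.0902]
eef_rot: [[0.999, 0.051, 0.002], [0.051, -0.999, -0.004], [0.002, 0.004, -1.0]]
wrist_force: [-0.2, -9.9, 6.1]
width: 0.114
gripper_force: 59.1
```

```bash
python3 plan.py
python3 - <<'E'
from jig import *
o=run();p,a=o['top'];s,b=o['side'];g=a.mean(2)
for r in (48,52,56): print('up',r,g[r,150:200:3].astype(int).tolist())
for r in (296,302): print('lo',r,g[r,150:210:3].astype(int).tolist())
h=rect(p,.65,.16,.18,.15,.102,.25);h2=cv2.resize(s['frame'][170:290,240:400],(720,540))
h=cv2.resize(h[:, :400],(400,600))
cv2.imwrite('pics/f.png',np.hstack([h,cv2.resize(s['frame'][180:270,260:320],(400,600))]))
E
```

```text
t 25.07 pos [ 0.5795 -0.0781  0.0902] yaw -87.1 w 0.114 gf 59.05287981033325 F [-0.2 -9.9  6.1] q [ 0.19  0.46 -0.19  1.8   0.11  0.89 -1.57]
top line n 1324 rows 79 277 mid xy 0.571 0.0632 slope deg 2.73
side line n 1817 rows 81 279 mid xy 0.57 0.0651 slope deg 2.97
up 48 [73, 72, 73, 74, 87, 106, 132, 152, 158, 143, 119, 103, 101, 106, 118, 127, 131]
up 52 [72, 69, 73, 75, 94, 120, 151, 174, 180, 163, 135, 117, 111, 115, 123, 129, 131]
up 56 [71, 69, 73, 76, 97, 126, 158, 181, 186, 170, 143, 123, 114, 117, 119, 120, 121]
lo 296 [186, 143, 99, 71, 71, 72, 73, 76, 98, 135, 175, 197, 202, 184, 157, 131, 119, 117, 118, 120]
lo 302 [186, 148, 104, 73, 74, 73, 72, 76, 100, 133, 174, 197, 200, 183, 159, 134, 121, 116, 116, 116]
```

View pics/f.png

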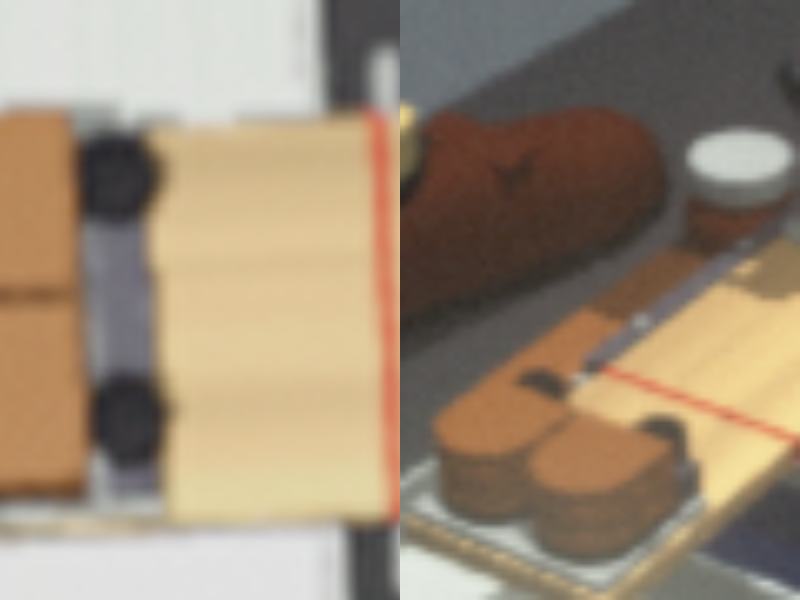

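The red line coincides with the table's bright outer rim, with line columns 378–392 against rim columns ~370–395 in the left panel. It is within about 1 mm. I'll nudge it 1 mm and let it settle.

Emit:
move_arm(targets=[[[0,-0.008,0,0,0,0],[0,0,0,0,0,0],[0,0,0,0,0,0],[0,0,0,0,0,0],[0,0,0,0,0,0]]])

```text
time_s: 25.8
tool_pos: [0.5795, -0.0776, 0.0902]
eef_rot: [[0.999, 0.051, 0.002], [0.051, -0.999, -0.004], [0.002, 0.004, -1.0]]
wrist_force: [0.4, -10.3, 5.5]
width: 0.112
gripper_force: 59.1
```

```bash
python3 plan.py
python3 - <<'E'
from jig import *
run()
from station import sign_off
print(np.abs(telemetry.get_state()['qvel']).max())
print(sign_off())
E
```

```text
t 25.8 pos [ 0.5795 -0.0776  0.0902] yaw -87.1 w 0.112 gf 59.06735122203827 F [  0.4 -10.3   5.5] q [ 0.19  0.46 -0.19  1.8   0.12  0.89 -1.57]
top line n 1279 rows 78 275 mid xy 0.5718 0.0637 slope deg 2.83
side line n 1922 rows 83 278 mid xy 0.5698 0.0653 slope deg 2.68
0.0031712893327765887
the job is handed in; nothing more can be done
None
```

I handed the job in at about 26 s: both dark-brown heels stand in the tote, and the board's red line measures within about 1 mm of the table edge with the tail handle still gripped at 59 N; the hand-in gave no verdict.

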